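Weigh the pulley behind the stock tubes

TASK

The aluminium pulley at the back of the stock tray has to be weighed: first move all three lidded tubes out of the way, standing them upright on the green mat without tipping any over, and leave the pulley alone until they are all there. Then set the pulley down gently, flat in the middle of the scale's pan, and only after that put each tube back upright, centred on the disc of its own lid colour. At the end let go of everything, with the pulley still on the pan.

Things in the scene. Friction and masses are not known exactly. Their poses are not given: they have to be found in the camera images.
- tube_red_center (a point): closed kraft-cardboard tube with a red lid, an upright round cylinder 50 mm in diameter and 110 mm tall (0.11 to 0.23 kg, rigid, plain to grip anywhere round it; the lid is its top 34 mm). The point is its centre, 55 mm above its underside; z points up when it stands. At the start it stands on the red disc.
- tube_yellow_center (a point): closed kraft-cardboard tube with a yellow lid, an upright round cylinder 50 mm in diameter and 110 mm tall (0.11 to 0.23 kg, rigid, plain to grip anywhere round it; the lid is its top 34 mm). The point is its centre, 55 mm above its underside; z points up when it stands. At the start it stands on the yellow disc.
- tube_blue_center (a point): closed kraft-cardboard tube with a blue lid, an upright round cylinder 50 mm in diameter and 110 mm tall (0.11 to 0.23 kg, rigid, plain to grip anywhere round it; the lid is its top 34 mm). The point is its centre, 55 mm above its underside; z points up when it stands. At the start it stands on the blue disc.
- pulley_center (a point): bright aluminium toothed pulley lying flat, 56 mm in diameter over the teeth, 36 mm tall, about 0.18 kg, black bore on top. The point is its centre, 18 mm above its underside; z up. It starts in the stock tray (floor 6 mm above the table; back wall 50 mm tall, about 60 mm behind the pulley's centre), a tube close on each side and one in front, centres about 68 mm from its own.
- spot_red: red flat disc, 64 mm in diameter and 3 mm thick, fixed in the white stock tray: the place of the red-lidded tube. Origin at the centre of its underside; it lies on the tray's floor, so its top is 9 mm above the table. Its x axis points away from the robot along the tray's depth (from the front of the tray to its back wall); y runs along the tray's width.
- spot_yellow: yellow flat disc, 64 mm in diameter and 3 mm thick, fixed in the white stock tray: the place of the yellow-lidded tube. Origin at the centre of its underside; it lies on the tray's floor, so its top is 9 mm above the table. Its x axis points away from the robot along the tray's depth (from the front of the tray to its back wall); y runs along the tray's width.
- spot_blue: blue flat disc, 64 mm in diameter and 3 mm thick, fixed in the white stock tray: the place of the blue-lidded tube. Origin at the centre of its underside; it lies on the tray's floor, so its top is 9 mm above the table. Its x axis points away from the robot along the tray's depth (from the front of the tray to its back wall); y runs along the tray's width.
- mat: plain green mat, 110 mm (its x) by 230 mm (its y), 3 mm thick, fixed on the table beside the stock tray, on either side of the robot: the side area, with room for the three tubes in a row along its y. Origin at the centre of its underside.
- scale_pan (a point): middle of the top of a weighing scale's round steel pan, 132 mm in diameter, on a white base 180 by 160 mm; the pan's flat top, where this point lies, is 50 mm above the table. Rigid; it does not sink. It stands on the other side of the robot from the mat. Its z points up.

How it is judged:
By the outcome, as a careful person would: the job done as asked, in the order asked, and still so for the second after the job is handed in, with the robot touching nothing.
It also fails if it takes over 138 s, if anything falls off the work surface, if the arm or the gripper's body presses on something with over 40 N, if the wrist force passes 120 N, or if a joint passes its speed limit or range.

ROBOT

A 6-joint arm with a two-finger parallel gripper is mounted at the origin on the work surface. World frame = base frame: x ahead of the robot, y to its left, z up, the work surface at z = 0. Lengths are in mm, angles in rad, forces in N, time in s.
With the tool pointing down it reaches from about 350 to 975 mm from the base axis. Payload 7.1 kg.
Tool frame: the origin (TCP) lies between the finger pads; the fingertips stand 19 mm ahead of it and the grasp point (between the pads) is the TCP (ctrl.tcp_to_tips is the distance from the TCP to the fingertips, in mm); z points along the fingers, y is the line along which they close (so a half turn about z gives the same grasp; the last joint's range is limited). The gripper opens to 88 mm and grips with 3 to 60 N. Pads are 20 mm wide; open, the fingers measure 115 mm over their backs; the gripper's body (75 mm by 178 mm) begins 61 mm behind the grasp point.
Start: joints at [-0.019, 0.423, 1.63, -0, 1.089, -0.019], TCP at [624.984, 0.026, 241.675] pointing down, gripper open.
Joint ranges: [-3, 3], [-0.9, 2.11], [0.09, 2.58], [-1.31, 4.45], [0.11, 2.69], [-2.54, 2.54]. Speed limits (rad/s): [2.39, 2.39, 3.01, 3.14, 3.14, 3.14].

INTERFACE

Orientations are given as a rotation vector (axis times angle).
In Python, from workcell import status, optics, ctrl gives the robot as it stands. The module is installed in compiled form; this text tells all that it offers.
- The arm moves only by the shell command python3 -m inch 'ROWS'. ROWS is JSON, a list that holds one entry, the list of rows, each a list of 7 numbers: the shift along the tool's x, y, z in mm, then the turn, a rotation vector about the tool's x, y, z in rad, then the opening in per cent of the stroke, from 0 (shut) to 100 (fully open). A call has 1 to 20 rows; each row is the pose to reach, as a shift and turn from the pose commanded when the call began, along the tool's axes at that moment; what a row does not reach only later rows make up. A row lasts 1/10 s, in which the tool goes at most 50 mm and 8.59 degrees, less where a joint would pass 70% of its speed; a pose out of reach is approached as far as the arm can. A call with a gripper value outside its range is refused whole. The fingers move at their own pace and stop on an object; the grip force is fixed at half the most. Time passes only in rows, so rows that repeat a pose let the fingers close. It gives the time, the measured TCP pose, the force, the opening and the grip force at its end, in the units of the state.
- status.get_obs(): the state, without advancing time (a new reading comes with each control period).
- optics.get_image(name): name is "scene" or "side" or "wrist"; returns a dict with "frame" (420x560x3 uint8, red, green, blue), "fx", "fy", "cx", "cy" (pixels), "rvec" (rotation vector, rad) and "tvec" (3), from world to camera coordinates, as OpenCV has them; the wrist camera has in their place "hand_eye" (4x4, takes a point from camera to tool coordinates, whose origin is the TCP and whose axes are the flange's). Camera axes: x right, y down, z forward; pixel columns grow to the right and rows downward; lengths in mm; the calibration is good to about 2 mm. The wrist camera is an equidistant fisheye: a pixel r from the principal point sees the ray r / f radians off the axis. A picture is of the moment at which its call begins: read the wrist's pose just before it. There is no depth.
- ctrl.close_job(): hands the job in; it is judged then, once.
The state is a dict: "t": time; "qpos": joint angles; "qvel": joint speeds; "joint_torque": joint torques, N m; "ee_pos": TCP position; "orientation": TCP orientation; "ft_force": force on the tool from outside, world axes, zero at the start; "moment": the same for the moment, N m; "width": finger opening in mm; "grasp_force": force on a finger pad.
Only numpy, scipy, OpenCV 4.12 (cv2) and the standard library are available. Lean on these libraries where they do the work, as an engineer would, in place of code of your own. Each camera call takes 0.05 s, during which the arm holds its last target. There are 200 camera calls.

## Working session

There is one attempt and no reset: what is moved stays moved. The work goes in short steps, Python scripts to look and compute and a shell command to move; the robot and the scene stay as the last step left them, time stands still between calls to the robot, and variables do not carry over. Pictures are saved under pics/ and viewed, at most 14 in all, crops included, and the job is handed in when it is done.

```bash
mkdir -p pics; python3 - <<'E'
from workcell import status, optics, ctrl
import cv2
o=status.get_obs();print(o)
for n in("scene","side","wrist"):
    d=optics.get_image(n);cv2.imwrite(f"pics/{n}0.png",d["frame"][:,:,::-1]);print({k:v for k,v in d.items() if k!="frame"})
E
```

```text
{'t': 0.0, 'qpos': array([-1.90268948e-02,  4.23868265e-01,  1.63065615e+00,  1.17853106e-06,
        1.08857325e+00, -1.89859906e-02]), 'qvel': array([-0.0004421 , -0.00151598, -0.00146946,  0.00051755,  0.00024937,
        0.00073717]), 'joint_torque': array([ 1.28069914e-03, -5.44622147e+01, -2.73670936e+01,  6.42951974e-02,
        2.27214623e-02, -1.51321510e-04]), 'ee_pos': array([6.24495226e+02, 1.88188464e-02, 2.40897839e+02]), 'orientation': array([-2.22072001e+00, -2.22062796e+00,  1.63782974e-03]), 'ft_force': array([ 0.8038367 ,  1.05379355, -0.12924037]), 'moment': array([0.04708799, 0.00255562, 0.0248617 ]), 'grasp_force': 0.0, 'width': 88.05169474198951}
{'fx': 390.1924740419218, 'fy': 390.1924740419218, 'cx': 277.1642187396776, 'cy': 207.44947695284046, 'rvec': array([ 0.84963156,  2.7288627 , -0.80215938]), 'tvec': array([ 458.2245685 , -212.91711889,  978.8665791 ])}
{'fx': 503.0805928272345, 'fy': 503.0805928272345, 'cx': 278.1857373354272, 'cy': 218.5215121987044, 'rvec': array([ 2.08979811, -0.10539283,  0.07447175]), 'tvec': array([-540.55490575,   69.38081065,  950.20183165])}
{'fx': 325.19226210127806, 'fy': 325.19226210127806, 'cx': 281.8207989186506, 'cy': 215.44816455883418, 'hand_eye': array([[-7.20970951e-04, -9.62781010e-01, -2.70281718e-01,
         7.33709134e+01],
       [ 9.99999720e-01, -6.40226146e-04, -3.86904355e-04,
        -1.72287391e+00],
       [ 1.99462743e-04, -2.70281922e-01,  9.62781202e-01,
        -1.43802369e+02],
       [ 0.00000000e+00,  0.00000000e+00,  0.00000000e+00,
         1.00000000e+00]])}
```

View pics/scene0.png

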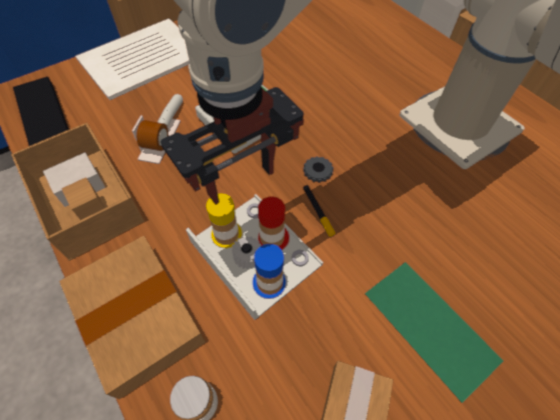

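View pics/wrist0.png

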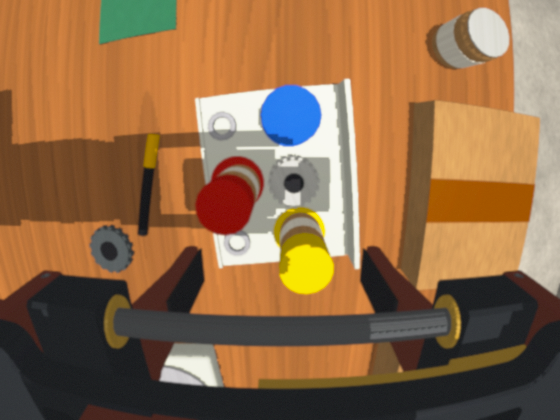

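View pics/side0.png

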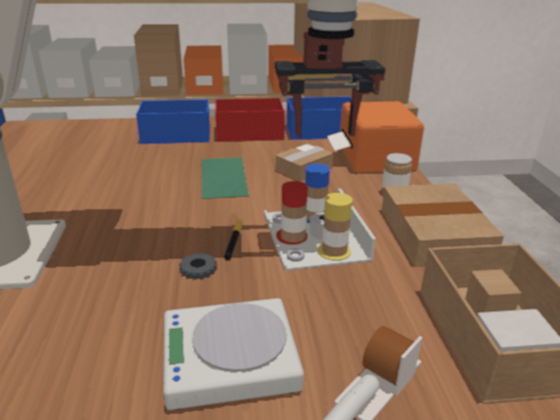

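The wrist view shows the blue lid top at about (291,115), red at (225,206), yellow at (306,268) and the pulley bore at (293,182). The scene camera shows the mat with corners near (407,265), (499,352), (468,393) and (366,295). The side camera shows the scale pan's centre at about (239,336).

```bash
cat > h.py <<'E'
import numpy as np,cv2
from scipy.spatial.transform import Rotation as R
from workcell import status, optics, ctrl
def snap(n,fn=None):
    o=status.get_obs();d=optics.get_image(n);d["o"]=o
    if fn: cv2.imwrite("pics/"+fn,d["frame"][:,:,::-1])
    return d
def tw(d):
    M=np.eye(4);M[:3,:3]=R.from_rotvec(d["o"]["orientation"]).as_matrix();M[:3,3]=d["o"]["ee_pos"];return M@d["hand_eye"]
def p2w(d,u,v,z):
    x,y=(u-d["cx"])/d["fx"],(v-d["cy"])/d["fy"]
    if "hand_eye" in d:
        r=np.hypot(x,y)+1e-12;k=np.array([x/r*np.sin(r),y/r*np.sin(r),np.cos(r)])
        M=tw(d);c=M[:3,3];k=M[:3,:3]@k
    else:
        A=R.from_rotvec(d["rvec"]).as_matrix();c=-A.T@d["tvec"];k=A.T@np.array([x,y,1])
    return (c+k*(z-c[2])/k[2]).round(1)
E
python3 - <<'E'
from h import *
w=snap("wrist")
for n,u,v,z in[("blue",291,115,119),("red",225,206,119),("yellow",306,268,119),("pulley",293,182,42),("wallbot",356,268,56),("walltop",348,80,56),
 ("trayfl",220,265,6),("trayfr",198,99,6)]:print(n,p2w(w,u,v,z))
s=snap("scene")
for u,v in[(407,265),(499,352),(468,393),(366,295)]:print("mat",p2w(s,u,v,3))
for n,u,v,z in[("red",271,209,119),("blue",269,259,119),("yel",222,205,119)]:print(n,p2w(s,u,v,z))
s=snap("side")
for u,v in[(202,160),(243,158),(246,190),(203,195)]:print("mat",p2w(s,u,v,3))
for u,v in[(239,336),(193,337),(286,335),(239,305),(239,368)]:print("pan",p2w(s,u,v,50))
for n,u,v,z in[("red",294,189,119),("blue",317,171,119),("yel",339,201,119)]:print(n,p2w(s,u,v,z))
E
```

```text
blue [630.1  82.8 119. ]
red [574.3   7.1 119. ]
yellow [644.4 -50.3 119. ]
pulley [634.5  14.3  42. ]
wallbot [706.4 -80.7  56. ]
walltop [689.2 122.6  56. ]
trayfl [542.6 -99.4   6. ]
trayfr [524.5 108.6   6. ]
mat [389.7 204.8   3. ]
mat [375.8 413.2   3. ]
mat [471. 426.   3.]
mat [496.9 205.1   3. ]
red [576.9   8.3 119. ]
blue [634.5  87.3 119. ]
yel [644.5 -48.5 119. ]
mat [383.3 415.8   3. ]
mat [492.9 420.2   3. ]
mat [491.2 226.9   3. ]
mat [390.6 209.8   3. ]
pan [ 454.8 -316.5   50. ]
pan [ 391.6 -312.4   50. ]
pan [ 519.8 -320.8   50. ]
pan [ 457.4 -250.1   50. ]
pan [ 452.5 -375.2   50. ]
red [571.3  -8.4 119. ]
blue [628.1  67.9 119. ]
yel [645.1 -63.  119. ]
```

```bash
python3 -m inch '[[[30,2,20,0,0,0,100],[60,4,45,0,0,0,100],[83,5,70,0,0,0,100],[83,5,80,0,0,0,100],[83,5,80,0,0,0,100],[83,5,80,0,0,0,100]]]'
python3 - <<'E'
from h import *
w=snap("wrist","w1.png");print(w["o"]["ee_pos"])
E
```

```text
t: 0.9
ee_pos: [630.4, 82.3, 162.2]
orientation: [2.222, 2.221, 0.0]
ft_force: [-0.4, -0.8, 0.7]
width: 87.6
grasp_force: 0.0
[630.3572021   82.31247222 162.2088903 ]
```

View pics/w1.png

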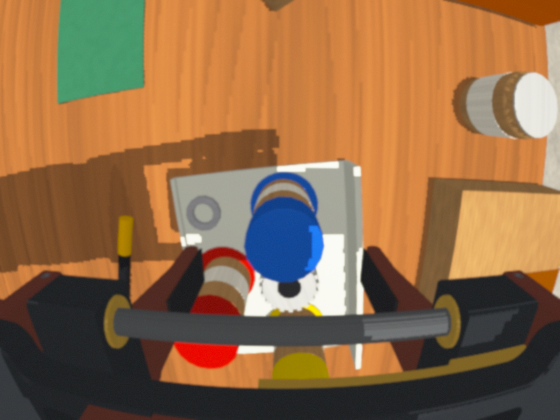

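The blue lid top is centred near (285,241), and the blue disc spans x 251–317 with its top edge at y≈173. The mat's near corners are at (59,103) and (143,87).

```bash
python3 - <<'E'
from h import *
w=snap("wrist")
for n,u,v,z in[("blue",285,241,119),("L",246,241,119),("Rt",323,241,119),("top",285,200,119),("bot",285,282,119),("discL",251,205,9),("discR",317,205,9),("disctop",284,173,9),("redtop",206,333,119),("pull",289,288,42),("mat",59,103,3),("mat",143,87,3)]:print(n,p2w(w,u,v,z))
E
```

```text
blue [630.9  86.6 119. ]
L [606.9  86.6 119. ]
Rt [654.4  86.4 119. ]
top [630.9 112.4 119. ]
bot [631.   58.3 119. ]
discL [600.   82.3   9. ]
discR [662.4  82.2   9. ]
disctop [631.2 112.6   9. ]
redtop [574.5  15.5 119. ]
pull [635.5  12.1  42. ]
mat [387.5 197.5   3. ]
mat [494.2 200.4   3. ]
```

```bash
python3 -m inch '[[[1,1,25,0,0,0,100],[1,1,50,0,0,0,100],[1,1,67,0,0,0,100],[1,1,67,0,0,0,100],[1,1,67,0,0,0,0],[1,1,67,0,0,0,0],[1,1,67,0,0,0,0],[1,1,67,0,0,0,0],[1,1,67,0,0,0,0],[1,1,67,0,0,0,0],[1,1,67,0,0,0,0],[1,1,60,0,0,0,0],[1,1,45,0,0,0,0],[1,1,20,0,0,0,0],[1,1,0,0,0,0,0],[1,1,0,0,0,0,0]]]'
```

```text
t: 2.6
ee_pos: [633.0, 84.3, 165.5]
orientation: [2.219, 2.219, 0.007]
ft_force: [1.3, -0.2, -2.7]
width: 49.7
grasp_force: 30.0
```

```bash
python3 -m inch '[[[15,-10,0,0,0,0,0],[45,-30,0,0,0,0,0],[80,-52,0,0,0,0,0],[115,-75,0,0,0,0,0],[150,-97,0,0,0,0,0],[185,-120,0,0,0,0,0],[220,-142,0,0,0,0,0],[255,-165,0,0,0,0,0],[285,-185,0,0,0,0,0],[299,-194,0,0,0,0,0],[299,-194,20,0,0,0,0],[299,-194,30,0,0,0,0],[299,-194,30,0,0,0,0],[299,-194,30,0,0,0,0]]]'
python3 - <<'E'
from h import *
w=snap("wrist","w2.png");print(w["o"]["ee_pos"])
E
```

```text
t: 4.0
ee_pos: [437.0, 382.3, 131.3]
orientation: [-2.222, -2.22, 0.002]
ft_force: [0.4, 0.0, -2.0]
width: 49.5
grasp_force: 30.0
[437.02296279 382.32302423 131.29056976]
```

View pics/w2.png

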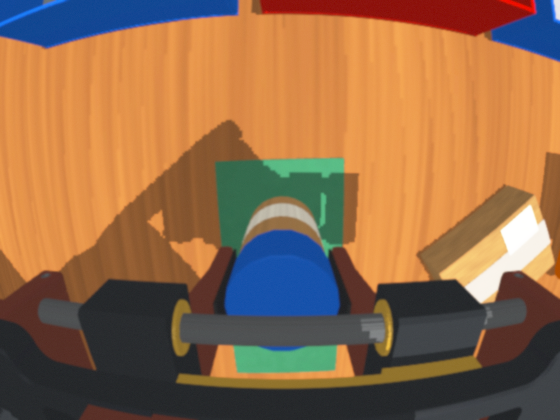

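The blue tube hangs above the far end of the mat; the mat's far corners are at (217,162) and (343,157), its near edge about y=371.

```bash
python3 - <<'E'
from h import *
w=snap("wrist")
for u,v in[(217,162),(343,157),(235,372),(336,370)]:print(p2w(w,u,v,3))
E
python3 -m inch '[[[0,0,20,0,0,0,0],[0,0,32,0,0,0,0],[0,0,38,0,0,0,0],[0,0,41,0,0,0,0],[0,0,43,0,0,0,0],[0,0,43,0,0,0,0]]]'
```

```text
[380.6 426.7   3. ]
[487.5 430.7   3. ]
[382.9 197.8   3. ]
[495.7 200.2   3. ]
t: 4.7
ee_pos: [437.3, 383.2, 89.2]
orientation: [2.221, 2.221, 0.001]
ft_force: [0.0, -0.1, -2.1]
width: 50.0
grasp_force: 30.0
```

```bash
python3 -m inch '[[[0,0,1,0,0,0,0],[0,0,1.5,0,0,0,0],[0,0,1.5,0,0,0,0]]]'
```

```text
t: 5.0
ee_pos: [437.4, 383.4, 89.1]
orientation: [2.221, 2.221, 0.002]
ft_force: [-2.5, -2.3, 12.8]
width: 49.6
grasp_force: 30.0
```

```bash
python3 -m inch '[[[0,0,1,0,0,0,70],[0,0,1,0,0,0,100],[0,0,1,0,0,0,100],[0,0,1,0,0,0,100],[0,0,-15,0,0,0,100],[0,0,-45,0,0,0,100],[0,0,-78,0,0,0,100],[-35,12,-78,0,0,0,100],[-75,27,-78,0,0,0,100],[-115,42,-78,0,0,0,100],[-155,56,-78,0,0,0,100],[-195,71,-78,0,0,0,100],[-235,85,-78,0,0,0,100],[-275,100,-78,0,0,0,100],[-315,115,-78,0,0,0,100],[-350,127,-78,0,0,0,100],[-374,136,-78,0,0,0,100],[-374,136,-78,0,0,0,100],[-374,136,-78,0,0,0,100],[-374,136,-78,0,0,0,100]]]'
python3 - <<'E'
from h import *
w=snap("wrist","w3.png");print(w["o"]["ee_pos"])
E
```

```text
t: 7.0
ee_pos: [572.6, 9.9, 165.6]
orientation: [-2.221, -2.222, -0.0]
ft_force: [-0.3, 0.6, 0.4]
width: 87.7
grasp_force: 0.0
[572.59541754   9.9178531  165.56481076]
```

View pics/w3.png

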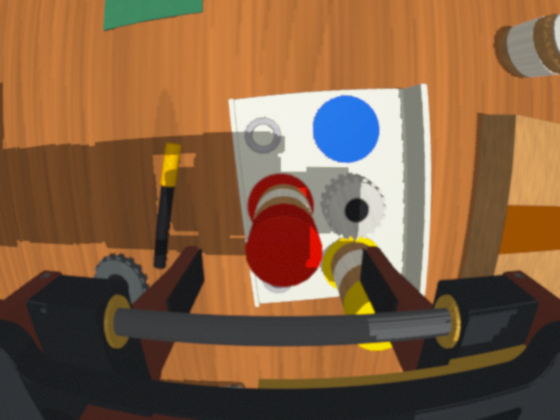

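The red lid is centred near (285,245) and the blue disc, now bare, at (346,129). The pulley outline spans about (321–386, 173–240), with the bore at (356,210), and the yellow tube is still standing.

```bash
python3 - <<'E'
from h import *
w=snap("wrist")
for n,u,v,z in[("red",285,245,119),("top",285,204,119),("bot",285,287,119),("reddisctop",281,173,9),("discL",248,205,9),("discR",314,205,9),("bluedisc",346,129,9),("pull",356,210,42),("yeldisctop",348,237,9),("yelL",321,265,9)]:print(n,p2w(w,u,v,z))
E
```

```text
red [572.7  10.9 119. ]
top [572.6  37.3 119. ]
bot [572.8 -18.9 119. ]
reddisctop [569.9  40.2   9. ]
discL [538.4   9.6   9. ]
discR [601.4   9.6   9. ]
bluedisc [630.   82.2   9. ]
pull [634.8  13.4  42. ]
yeldisctop [636.4 -22.9   9. ]
yelL [610.5 -53.    9. ]
```

```bash
python3 -m inch '[[[0,-1,25,0,0,0,100],[0,-1,50,0,0,0,100],[0,-1,70,0,0,0,100],[0,-1,70,0,0,0,100],[0,-1,70,0,0,0,0],[0,-1,70,0,0,0,0],[0,-1,70,0,0,0,0],[0,-1,70,0,0,0,0],[0,-1,70,0,0,0,0],[0,-1,70,0,0,0,0],[0,-1,70,0,0,0,0],[0,-1,63,0,0,0,0],[0,-1,45,0,0,0,0],[0,-1,20,0,0,0,0],[0,-1,0,0,0,0,0],[0,-1,0,0,0,0,0]]]'
```

```text
t: 8.7
ee_pos: [573.5, 9.0, 167.8]
orientation: [2.219, 2.219, 0.005]
ft_force: [-0.5, -0.4, -0.8]
width: 49.8
grasp_force: 29.9
```

```bash
python3 -m inch '[[[15,-7,0,0,0,0,0],[45,-20,0,0,0,0,0],[80,-36,0,0,0,0,0],[115,-51,0,0,0,0,0],[150,-67,0,0,0,0,0],[185,-83,0,0,0,0,0],[220,-98,0,0,0,0,0],[255,-114,0,0,0,0,0],[285,-127,0,0,0,0,0],[304,-136,0,0,0,0,0],[304,-136,20,0,0,0,0],[304,-136,40,0,0,0,0],[304,-136,55,0,0,0,0],[304,-136,65,0,0,0,0],[304,-136,71,0,0,0,0],[304,-136,74,0,0,0,0],[304,-136,76,0,0,0,0],[304,-136,77,0,0,0,0],[304,-136,77.5,0,0,0,0],[304,-136,77.5,0,0,0,0]]]'
```

```text
t: 10.7
ee_pos: [436.4, 313.1, 89.3]
orientation: [2.222, 2.221, 0.002]
ft_force: [-2.0, -1.8, 10.2]
width: 49.9
grasp_force: 30.0
```

```bash
python3 -m inch '[[[0,0,0,0,0,0,70],[0,0,0,0,0,0,100],[0,0,0,0,0,0,100],[0,0,0,0,0,0,100],[0,0,-15,0,0,0,100],[0,0,-45,0,0,0,100],[0,0,-78,0,0,0,100],[-35,20,-78,0,0,0,100],[-75,42,-78,0,0,0,100],[-115,64,-78,0,0,0,100],[-155,87,-78,0,0,0,100],[-195,109,-78,0,0,0,100],[-235,131,-78,0,0,0,100],[-275,154,-78,0,0,0,100],[-315,176,-78,0,0,0,100],[-350,196,-78,0,0,0,100],[-367,205,-78,0,0,0,100],[-367,205,-78,0,0,0,100],[-367,205,-78,0,0,0,100],[-367,205,-78,0,0,0,100]]]'
python3 - <<'E'
from h import *
w=snap("wrist","w4.png");print(w["o"]["ee_pos"])
E
```

```text
t: 12.7
ee_pos: [640.1, -52.5, 165.4]
orientation: [-2.219, -2.222, 0.001]
ft_force: [0.3, 0.5, 0.9]
width: 87.8
grasp_force: 0.0
[640.07518007 -52.48339472 165.43366357]
```

View pics/w4.png

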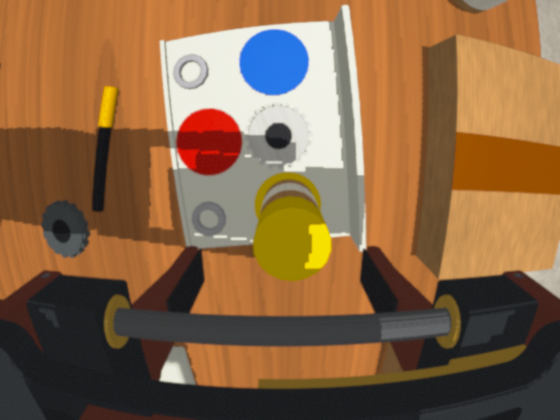

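The yellow lid is centred near (292,240). The red disc is at (209,141), the blue disc at (274,62), and the pulley bore at (278,136).

```bash
python3 - <<'E'
from h import *
w=snap("wrist")
for n,u,v,z in[("yel",292,240,119),("top",292,200,119),("bot",292,281,119),("L",253,240,119),("Rt",331,240,119),("reddisc",209,141,9),("bluedisc",274,62,9),("pull",278,136,42),("yeldisctop",288,172,9),("yelL",255,203,9),("yelR",320,203,9)]:print(n,p2w(w,u,v,z))
E
```

```text
yel [644.7 -48.3 119. ]
top [644.4 -22.8 119. ]
bot [645. -77. 119.]
L [620.3 -48.4 119. ]
Rt [669.2 -48.4 119. ]
reddisc [570.3   8.7   9. ]
bluedisc [631.   81.4   9. ]
pull [635.1  13.1  42. ]
yeldisctop [643.9 -21.3   9. ]
yelL [612.7 -51.    9. ]
yelR [674.6 -50.9   9. ]
```

```bash
python3 -m inch '[[[3.5,3.5,25,0,0,0,100],[3.5,3.5,50,0,0,0,100],[3.5,3.5,70,0,0,0,100],[3.5,3.5,70,0,0,0,100],[3.5,3.5,70,0,0,0,0],[3.5,3.5,70,0,0,0,0],[3.5,3.5,70,0,0,0,0],[3.5,3.5,70,0,0,0,0],[3.5,3.5,70,0,0,0,0],[3.5,3.5,70,0,0,0,0],[3.5,3.5,70,0,0,0,0],[3.5,3.5,63,0,0,0,0],[3.5,3.5,45,0,0,0,0],[3.5,3.5,20,0,0,0,0],[3.5,3.5,0,0,0,0,0],[3.5,3.5,0,0,0,0,0]]]'
```

```text
t: 14.4
ee_pos: [646.0, -50.7, 168.5]
orientation: [2.219, 2.219, 0.005]
ft_force: [1.4, 0.1, -1.8]
width: 49.4
grasp_force: 29.9
```

```bash
python3 -m inch '[[[15,-10,0,0,0,0,0],[45,-31,0,0,0,0,0],[80,-56,0,0,0,0,0],[115,-80,0,0,0,0,0],[150,-105,0,0,0,0,0],[185,-129,0,0,0,0,0],[220,-154,0,0,0,0,0],[255,-178,0,0,0,0,0],[280,-196,0,0,0,0,0],[293.5,-205.5,0,0,0,0,0],[293.5,-205.5,20,0,0,0,0],[293.5,-205.5,40,0,0,0,0],[293.5,-205.5,55,0,0,0,0],[293.5,-205.5,65,0,0,0,0],[293.5,-205.5,71,0,0,0,0],[293.5,-205.5,74,0,0,0,0],[293.5,-205.5,76,0,0,0,0],[293.5,-205.5,77,0,0,0,0],[293.5,-205.5,77.5,0,0,0,0],[293.5,-205.5,77.5,0,0,0,0]]]'
```

```text
t: 16.4
ee_pos: [439.4, 243.1, 89.7]
orientation: [2.221, 2.221, 0.001]
ft_force: [-2.4, -2.3, 12.2]
width: 49.4
grasp_force: 30.0
```

```bash
python3 -m inch '[[[0,0,0,0,0,0,70],[0,0,0,0,0,0,100],[0,0,0,0,0,0,100],[0,0,0,0,0,0,100],[0,0,-15,0,0,0,100],[0,0,-45,0,0,0,100],[0,0,-78,0,0,0,100],[-30,26,-78,0,0,0,100],[-60,51,-78,0,0,0,100],[-90,77,-78,0,0,0,100],[-120,102,-78,0,0,0,100],[-150,128,-78,0,0,0,100],[-180,154,-78,0,0,0,100],[-210,180,-78,0,0,0,80],[-229.5,196,-78,0,0,0,80],[-229.5,196,-60,0,0,0,80],[-229.5,196,-48,0,0,0,80],[-229.5,196,-48,0,0,0,80],[-229.5,196,-48,0,0,0,80]]]'
python3 - <<'E'
from h import *
w=snap("wrist","w5.png");print(w["o"]["ee_pos"],w["o"]["width"])
s=snap("side")["frame"][:,:,::-1];cv2.imwrite("pics/s5.png",cv2.resize(s,(784,588)))
E
```

```text
t: 18.3
ee_pos: [634.3, 14.1, 135.8]
orientation: [-2.22, -2.221, 0.002]
ft_force: [0.5, -0.6, -0.3]
width: 70.4
grasp_force: 0.0
[634.34485086  14.05013644 135.78336149] 70.41822123469804
```

View pics/w5.png

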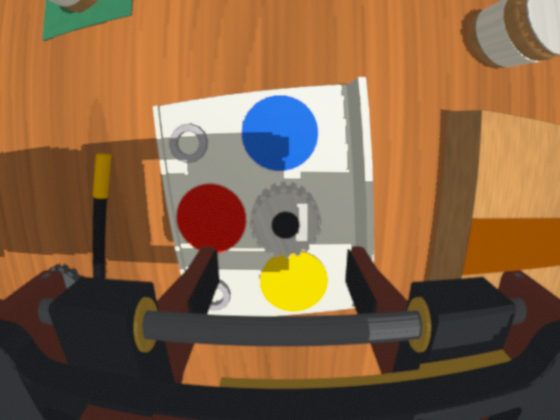

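View pics/s5.png

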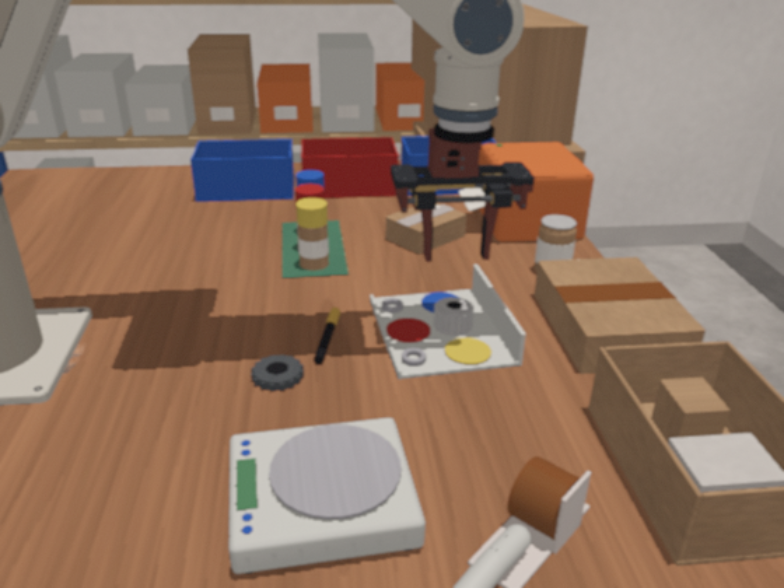

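All three tubes stand on the mat. In the wrist picture the discs are at blue (280,133), red (211,217) and yellow (294,281), with the pulley bore at (286,225). In the enlarged side view (1.4x) the pan's centre is near (336,471).

```bash
python3 - <<'E'
from h import *
w=snap("wrist")
for n,u,v,z in[("reddisc",211,217,9),("bluedisc",280,133,9),("pull",286,225,42),("yeldisc",294,281,9),("wall",359,170,10),("wall",348,80,10)]:print(n,p2w(w,u,v,z))
s=snap("side")
for u,v in[(336,471),(271,473),(401,467),(333,427),(335,517)]:print("pan",p2w(s,u/1.4,v/1.4,50))
E
```

```text
reddisc [570.9   9.8   9. ]
bluedisc [631.9  82.    9. ]
pull [636.6  12.9  42. ]
yeldisc [644.8 -52.3   9. ]
wall [699.2  51.8  10. ]
wall [688.1 128.   10. ]
pan [ 456.2 -317.5   50. ]
pan [ 392.5 -314.2   50. ]
pan [ 520.8 -318.    50. ]
pan [ 455.7 -249.9   50. ]
pan [ 452.8 -377.4   50. ]
```

```bash
python3 -m inch '[[[0,1,30,0,0,0,80],[0,1,60,0,0,0,80],[0,1,85,0,0,0,80],[0,1,97,0,0,0,80],[0,1,105,0,0,0,80],[0,1,105,0,0,0,80],[0,1,105,0,0,0,80]]]'
```

```text
t: 19.2
ee_pos: [636.8, 13.6, 32.2]
orientation: [2.221, 2.221, 0.002]
ft_force: [-0.9, -0.1, 0.3]
width: 70.2
grasp_force: 0.0
```

```bash
python3 -m inch '[[[0,0,0,0,0,0,0],[0,0,0,0,0,0,0],[0,0,0,0,0,0,0],[0,0,0,0,0,0,0],[0,0,0,0,0,0,0],[0,0,0,0,0,0,0],[0,0,-5,0,0,0,0],[0,0,-15,0,0,0,0],[0,0,-40,0,0,0,0],[0,0,-75,0,0,0,0],[0,0,-105,0,0,0,0],[0,0,-105,0,0,0,0],[0,0,-105,0,0,0,0]]]'
python3 - <<'E'
from h import *
w=snap("wrist","w6.png");print(w["o"]["ee_pos"],w["o"]["width"])
E
```

```text
t: 20.5
ee_pos: [636.0, 13.5, 136.7]
orientation: [2.221, 2.221, 0.001]
ft_force: [-0.1, -0.2, -2.4]
width: 55.6
grasp_force: 30.0
[635.98015296  13.52796289 136.74483508] 55.63310199917447
```

View pics/w6.png

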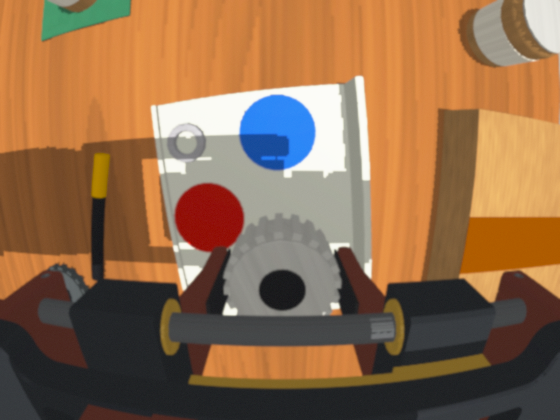

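The pulley is held level, with its bore at (282,290).

```bash
python3 - <<'E'
from h import *
w=snap("wrist")
print(p2w(w,282,290,146.7))
E
python3 -m inch '[[[-15,-8,0,0,0,0,0],[-45,-25,0,0,0,0,0],[-80,-44,0,0,0,0,0],[-115,-63,0,0,0,0,0],[-150,-82,0,0,0,0,0],[-185,-101,0,0,0,0,0],[-220,-120,0,0,0,0,0],[-255,-139,0,0,0,0,0],[-290,-158,0,0,0,0,0],[-315,-172,0,0,0,0,0],[-329.5,-180,0,0,0,0,0],[-329.5,-180,0,0,0,0,0],[-329.5,-180,0,0,0,0,0],[-329.5,-180,0,0,0,0,0]]]'
python3 - <<'E'
from h import *
w=snap("wrist","w7.png");print(w["o"]["ee_pos"],w["o"]["width"])
E
```

```text
[633.5  13.9 146.7]
t: 22.0
ee_pos: [456.2, -315.0, 135.9]
orientation: [-2.22, -2.222, -0.0]
ft_force: [0.1, -0.1, -2.8]
width: 55.7
grasp_force: 30.0
[ 456.21052744 -314.97836682  135.86092818] 55.74624714492955
```

View pics/w7.png

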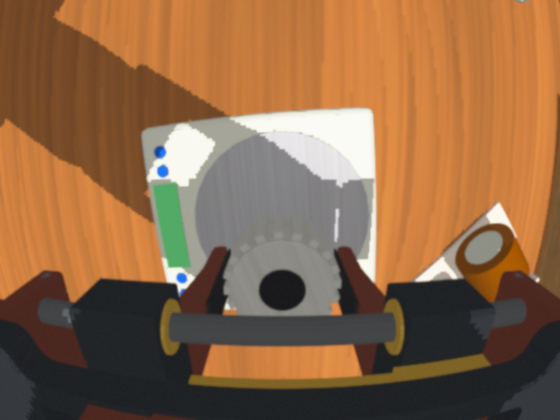

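The pan's edges show at left (195,210), right (370,212) and top (281,131).

```bash
python3 - <<'E'
from h import *
w=snap("wrist")
for u,v in[(195,210),(370,212),(281,131)]:print(p2w(w,u,v,50))
E
```

```text
[ 389.5 -301.8   50. ]
[ 520.7 -303.3   50. ]
[ 453.9 -244.7   50. ]
```

```bash
python3 -m inch '[[[3,-1,15,0,0,0,0],[3,-1,30,0,0,0,0],[3,-1,42,0,0,0,0],[3,-1,50,0,0,0,0],[3,-1,55,0,0,0,0],[3,-1,57.5,0,0,0,0],[3,-1,59,0,0,0,0],[3,-1,60,0,0,0,0],[3,-1,60,0,0,0,0]]]'
```

```text
t: 23.0
ee_pos: [455.1, -313.1, 76.4]
orientation: [2.221, 2.221, 0.0]
ft_force: [0.1, 0.5, -1.1]
width: 55.7
grasp_force: 30.0
```

```bash
python3 -m inch '[[[0,0,0.5,0,0,0,0],[0,0,1,0,0,0,0],[0,0,1.3,0,0,0,0],[0,0,1.3,0,0,0,0]]]'
```

```text
t: 23.4
ee_pos: [455.2, -313.2, 76.1]
orientation: [2.221, 2.221, 0.0]
ft_force: [-2.7, 0.9, 9.5]
width: 55.4
grasp_force: 30.0
```

```bash
python3 -m inch '[[[0,0,1,0,0,0,60],[0,0,1,0,0,0,80],[0,0,1,0,0,0,90],[0,0,1,0,0,0,90],[0,0,-5,0,0,0,90],[0,0,-25,0,0,0,90],[0,0,-60,0,0,0,100],[0,0,-95,0,0,0,100],[40,-1,-95,0,0,0,100],[85,-2,-95,0,0,0,100],[130,-4,-95,0,0,0,100],[175,-5,-95,0,0,0,100],[220,-6,-95,0,0,0,100],[265,-7,-95,0,0,0,100],[310,-9,-95,0,0,0,100],[355,-10,-95,0,0,0,100],[400,-11,-95,0,0,0,100],[445,-13,-95,0,0,0,100],[490,-14,-95,0,0,0,100],[530,-15,-95,0,0,0,100]]]'
python3 - <<'E'
from h import *
s=snap("side")["frame"][:,:,::-1];cv2.imwrite("pics/s8.png",cv2.resize(s,(784,588)))
w=snap("wrist","w8.png");print(w["o"]["ee_pos"])
E
```

```text
t: 25.4
ee_pos: [439.7, 219.2, 170.3]
orientation: [2.221, 2.222, 0.001]
ft_force: [0.4, -0.9, 0.9]
width: 88.0
grasp_force: 0.0
[440.52460992 223.67677956 170.67343948]
```

View pics/s8.png

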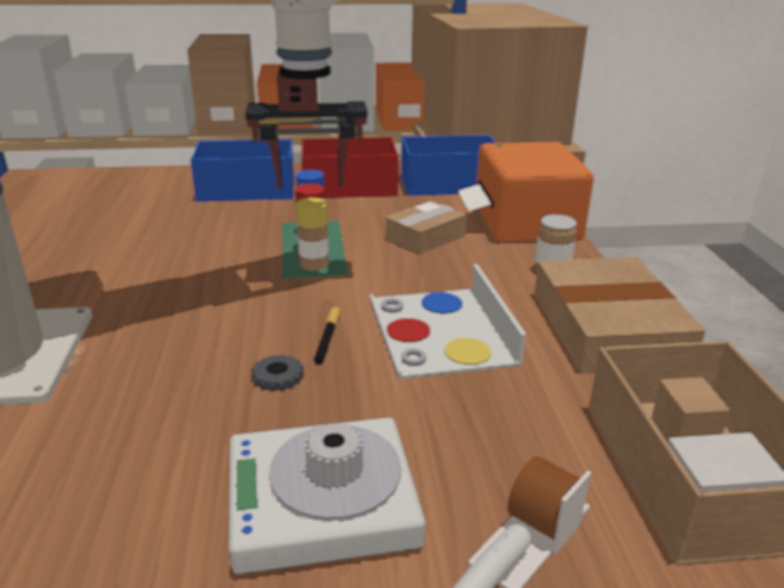

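View pics/w8.png

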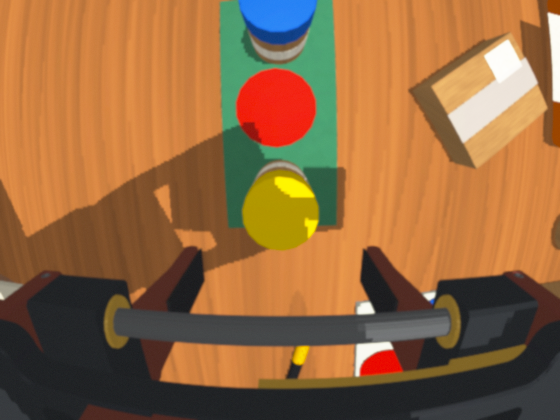

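The pulley sits flat on the pan (bore at (334,440) in the 1.4x picture). All three tubes stand on the mat, with the yellow lid at (281,209) and red at (276,107) in the wrist view.

```bash
python3 - <<'E'
from h import *
s=snap("side");print("pulley",p2w(s,334/1.4,440/1.4,86))
w=snap("wrist");print(w["o"]["ee_pos"])
for n,u,v in[("yel",281,209),("red",276,107)]:print(n,p2w(w,u,v,113))
E
python3 -m inch '[[[15,0,10,0,0,0,100],[26,-1,30,0,0,0,100],[26,-1,55,0,0,0,100],[26,-1,80,0,0,0,100],[26,-1,80,0,0,0,100],[26,-1,80,0,0,0,0],[26,-1,80,0,0,0,0],[26,-1,80,0,0,0,0],[26,-1,80,0,0,0,0],[26,-1,80,0,0,0,0],[26,-1,80,0,0,0,0],[26,-1,80,0,0,0,0],[26,-1,73,0,0,0,0],[26,-1,50,0,0,0,0],[26,-1,20,0,0,0,0],[26,-1,0,0,0,0,0],[26,-1,0,0,0,0,0]]]'
```

```text
pulley [ 455.4 -313.2   86. ]
[439.86824996 219.10327202 170.12098505]
yel [437.5 240.4 113. ]
red [434.3 304.5 113. ]
t: 27.3
ee_pos: [440.3, 243.8, 172.4]
orientation: [2.22, 2.22, 0.007]
ft_force: [1.0, 0.3, -1.6]
width: 49.8
grasp_force: 30.0
```

```bash
python3 -m inch '[[[-15,10,0,0,0,0,0],[-45,31,0,0,0,0,0],[-80,56,0,0,0,0,0],[-115,80,0,0,0,0,0],[-150,104,0,0,0,0,0],[-185,128,0,0,0,0,0],[-220,153,0,0,0,0,0],[-255,177,0,0,0,0,0],[-280,195,0,0,0,0,0],[-295.5,205,0,0,0,0,0],[-295.5,205,15,0,0,0,0],[-295.5,205,30,0,0,0,0],[-295.5,205,40,0,0,0,0],[-295.5,205,40,0,0,0,0],[-295.5,205,40,0,0,0,0]]]'
python3 - <<'E'
from h import *
w=snap("wrist","w9.png");print(w["o"]["ee_pos"])
E
```

```text
t: 28.8
ee_pos: [643.4, -51.5, 129.3]
orientation: [-2.219, -2.222, 0.001]
ft_force: [0.3, 0.5, -1.9]
width: 49.5
grasp_force: 30.0
[643.38219961 -51.45675783 129.33432825]
```

View pics/w9.png

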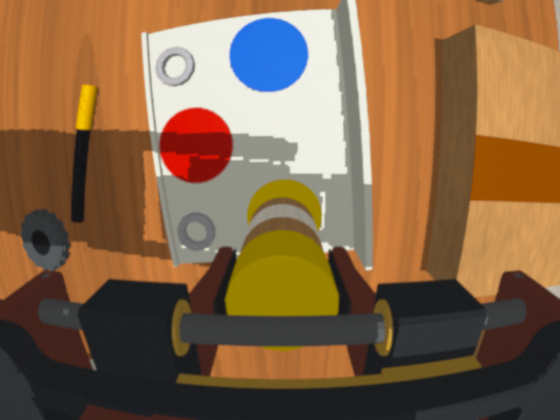

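The held yellow tube hangs over its disc, whose edges are at x 248 and 321 (y≈212) with its top at y≈180. The red disc is at (196,145) and the blue disc at (268,54). That was my 14th picture, so from here I measure in code.

```bash
python3 - <<'E'
from h import *
w=snap("wrist")
for n,u,v,z in[("L",248,212,9),("R",321,212,9),("T",284,180,9),("red",196,145,9),("blue",268,54,9)]:print(n,p2w(w,u,v,z))
E
```

```text
L [613.5 -49.6   9. ]
R [675.3 -49.6   9. ]
T [643.9 -22.3   9. ]
red [571.    7.9   9. ]
blue [631.   81.8   9. ]
```

```bash
python3 -m inch '[[[-0.5,0,15,0,0,0,0],[-0.5,0,24,0,0,0,0],[-0.5,0,30,0,0,0,0],[-0.5,0,33,0,0,0,0],[-0.5,0,34.5,0,0,0,0],[-0.5,0,35.5,0,0,0,0],[-0.5,0,36,0,0,0,0],[-0.5,0,36,0,0,0,0]]]'
```

```text
t: 29.7
ee_pos: [643.3, -53.0, 96.4]
orientation: [-2.221, -2.221, 0.002]
ft_force: [-9.9, 1.1, 22.4]
width: 49.5
grasp_force: 30.0
```

```bash
python3 -m inch '[[[0,0,-1,0,0,0,0],[0,0,-1,0,0,0,70],[0,0,-1,0,0,0,100],[0,0,-1,0,0,0,100],[0,0,-1,0,0,0,100],[0,0,-15,0,0,0,100],[0,0,-45,0,0,0,100],[0,0,-76,0,0,0,100],[35,-20,-76,0,0,0,100],[75,-43,-76,0,0,0,100],[115,-65,-76,0,0,0,100],[155,-88,-76,0,0,0,100],[195,-111,-76,0,0,0,100],[235,-134,-76,0,0,0,100],[275,-156,-76,0,0,0,100],[315,-179,-76,0,0,0,100],[350,-199,-76,0,0,0,100],[366,-208,-76,0,0,0,100],[366,-208,-76,0,0,0,100],[366,-208,-76,0,0,0,100]]]'
python3 -m inch '[[[0,0,30,0,0,0,100],[0,0,60,0,0,0,100],[0,0,80,0,0,0,100],[0,0,80,0,0,0,100],[0,0,80,0,0,0,0],[0,0,80,0,0,0,0],[0,0,80,0,0,0,0],[0,0,80,0,0,0,0],[0,0,80,0,0,0,0],[0,0,80,0,0,0,0],[0,0,80,0,0,0,0],[0,0,73,0,0,0,0],[0,0,50,0,0,0,0],[0,0,20,0,0,0,0],[0,0,0,0,0,0,0],[0,0,0,0,0,0,0]]]'
```

```text
t: 31.7
ee_pos: [436.2, 313.2, 170.5]
orientation: [2.22, 2.223, 0.001]
ft_force: [0.5, 0.5, 0.0]
width: 87.7
grasp_force: 0.0
t: 33.3
ee_pos: [437.3, 314.0, 172.5]
orientation: [2.221, 2.221, 0.008]
ft_force: [0.5, 0.2, -0.7]
width: 49.5
grasp_force: 30.0
```

```bash
python3 -m inch '[[[-15,7,0,0,0,0,0],[-45,20,0,0,0,0,0],[-80,35,0,0,0,0,0],[-115,51,0,0,0,0,0],[-150,66,0,0,0,0,0],[-185,82,0,0,0,0,0],[-220,97,0,0,0,0,0],[-255,113,0,0,0,0,0],[-285,126,0,0,0,0,0],[-304.3,134.5,0,0,0,0,0],[-304.3,134.5,20,0,0,0,0],[-304.3,134.5,40,0,0,0,0],[-304.3,134.5,55,0,0,0,0],[-304.3,134.5,65,0,0,0,0],[-304.3,134.5,70,0,0,0,0],[-304.3,134.5,73,0,0,0,0],[-304.3,134.5,74.5,0,0,0,0],[-304.3,134.5,75,0,0,0,0],[-304.3,134.5,75,0,0,0,0]]]'
```

```text
t: 35.2
ee_pos: [570.6, 8.9, 96.3]
orientation: [2.221, 2.222, 0.0]
ft_force: [-4.2, 0.0, 7.5]
width: 49.6
grasp_force: 30.0
```

```bash
python3 -m inch '[[[0,0,0,0,0,0,70],[0,0,0,0,0,0,100],[0,0,0,0,0,0,100],[0,0,0,0,0,0,100],[0,0,-15,0,0,0,100],[0,0,-45,0,0,0,100],[0,0,-75,0,0,0,100],[35,-12,-75,0,0,0,100],[75,-27,-75,0,0,0,100],[115,-41,-75,0,0,0,100],[155,-55,-75,0,0,0,100],[195,-70,-75,0,0,0,100],[235,-84,-75,0,0,0,100],[275,-98,-75,0,0,0,100],[315,-112,-75,0,0,0,100],[350,-125,-75,0,0,0,100],[374.3,-133.5,-75,0,0,0,100],[374.3,-133.5,-75,0,0,0,100],[374.3,-133.5,-75,0,0,0,100]]]'
python3 -m inch '[[[0,0,30,0,0,0,100],[0,0,60,0,0,0,100],[0,0,80,0,0,0,100],[0,0,80,0,0,0,100],[0,0,80,0,0,0,0],[0,0,80,0,0,0,0],[0,0,80,0,0,0,0],[0,0,80,0,0,0,0],[0,0,80,0,0,0,0],[0,0,80,0,0,0,0],[0,0,80,0,0,0,0],[0,0,73,0,0,0,0],[0,0,50,0,0,0,0],[0,0,20,0,0,0,0],[0,0,0,0,0,0,0],[0,0,0,0,0,0,0]]]'
```

```text
t: 37.1
ee_pos: [436.9, 383.1, 170.5]
orientation: [2.22, 2.223, 0.0]
ft_force: [-0.0, -0.2, -0.3]
width: 87.7
grasp_force: 0.0
t: 38.7
ee_pos: [438.2, 384.1, 172.6]
orientation: [2.221, 2.221, 0.008]
ft_force: [0.5, -0.2, -2.2]
width: 49.4
grasp_force: 30.0
```

```bash
python3 -m inch '[[[-15,10,0,0,0,0,0],[-45,29,0,0,0,0,0],[-80,51,0,0,0,0,0],[-115,74,0,0,0,0,0],[-150,97,0,0,0,0,0],[-185,119,0,0,0,0,0],[-220,142,0,0,0,0,0],[-255,164,0,0,0,0,0],[-285,184,0,0,0,0,0],[-301.5,194,0,0,0,0,0],[-301.5,194,20,0,0,0,0],[-301.5,194,40,0,0,0,0],[-301.5,194,55,0,0,0,0],[-301.5,194,65,0,0,0,0],[-301.5,194,70,0,0,0,0],[-301.5,194,73,0,0,0,0],[-301.5,194,74.5,0,0,0,0],[-301.5,194,75.2,0,0,0,0],[-301.5,194,75.2,0,0,0,0]]]'
```

```text
t: 40.6
ee_pos: [631.0, 81.8, 96.4]
orientation: [-2.221, -2.222, -0.0]
ft_force: [-4.2, 0.5, 7.0]
width: 49.8
grasp_force: 30.0
```

```bash
python3 -m inch '[[[0,0,0,0,0,0,70],[0,0,0,0,0,0,100],[0,0,0,0,0,0,100],[0,0,0,0,0,0,100],[0,0,-15,0,0,0,100],[0,0,-45,0,0,0,100],[0,0,-75,0,0,0,100],[-20,-2,-100,0,0,0,100],[-50,-4,-125,0,0,0,100],[-75,-6,-140,0,0,0,100],[-81.5,-6,-147,0,0,0,100],[-81.5,-6,-147,0,0,0,100],[-81.5,-6,-147,0,0,0,100],[-81.5,-6,-147,0,0,0,100]]]'
python3 - <<'E'
from h import *
def meas(f):
    h=cv2.cvtColor(f,cv2.COLOR_BGR2HSV);r={}
    for n,a,b in[("blue",100,125),("yellow",25,34),("red",0,4)]:
        m=cv2.inRange(h,(a,170,80),(b,255,255));m[:,360:]=0;m[:,:170]=0;m[300:]=0
        k,l,s,c=cv2.connectedComponentsWithStats(m);i=1+np.argmax(s[1:,4]);r[n]=(s[i].tolist(),c[i].round(1).tolist())
    return r
w=snap("wrist","w10.png");print(w["o"]["ee_pos"],w["o"]["width"])
s=snap("side","s10.png");snap("scene","c10.png")
for n in("wrist0","w10"):print(n,meas(cv2.imread(f"pics/{n}.png")))
A=cv2.imread("pics/side0.png");B=cv2.imread("pics/s10.png")
d=cv2.absdiff(A,B).max(2)[150:265,260:365];print("tube-zone diff frac",(d>60).mean())
d=cv2.absdiff(cv2.imread("pics/wrist0.png"),cv2.imread("pics/w10.png")).max(2)[80:290,190:340];print((d>60).mean())
# pulley still on pan: bright/dark bore check against s8
C=cv2.resize(cv2.imread("pics/s8.png"),(560,420));print("pan diff",(cv2.absdiff(B,C).max(2)[300:400,160:300]>50).mean())
E
```

```text
t: 42.0
ee_pos: [624.5, 1.0, 240.7]
orientation: [-2.219, -2.221, 0.002]
ft_force: [0.3, 0.1, -0.6]
width: 87.9
grasp_force: 0.0
[624.4773219    1.00656049 240.67923672] 87.88538014031062
wrist0 {'blue': ([261, 86, 59, 59, 2714], [290.2, 115.2]), 'yellow': ([280, 233, 53, 61, 2561], [305.2, 263.7]), 'red': ([196, 157, 67, 77, 3017], [226.4, 199.3])}
w10 {'blue': ([261, 90, 59, 57, 2634], [290.1, 118.3]), 'yellow': ([276, 237, 54, 60, 2555], [301.8, 267.3]), 'red': ([193, 158, 70, 77, 3075], [224.8, 200.3])}
tube-zone diff frac 0.008198757763975155
0.08215873015873015
pan diff 0.0
```

```bash
python3 -c "
from workcell import ctrl
print(ctrl.close_job())"
```

```text
the job is handed in; nothing more can be done
None
```

The job is handed in at about 42 s, done in the order asked: the pulley lies flat in the middle of the pan, each tube is upright on the disc of its own lid colour (lids measured within about 4 mm of where they started), and the gripper is open and clear.

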